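Turn the jar lids plug side down through the twist chute

TASK

Get all three bamboo jar lids lying flat, plug side down and not on top of one another, in the catch tray of the lid turner. The two that lie plug side up on the bench are turned by sending them, one after the other, down the twist chute from the sloping plate at its top; the one that already lies plug side down must not go through the chute but is laid straight into the tray. Do not shift or knock over the jars, canister, bottle, jug or scoop standing around.

Things in the scene. Friction and masses are not known exactly. Their poses are not given: they have to be found in the camera images.
- turner: Lid turner, fixed. In line towards its own -y: infeed plate, twisted cage of steel rods in hoops (95 mm across), outfeed, catch tray. Origin on the bench under the cage; x across, z up. Posts at x = +-50, y = 31 and -66 mm, feet out to x = +-75. A lid let go on the plate slides by itself (lid on metal friction 0.16) through the cage, is turned half over and runs into the tray within 1.5 s.
- mouth (a point): On top of the infeed plate, on its centre line, where to let go of a lid; turner frame (0, 112, 297) mm, same axes. The plate, 190 mm wide, slopes down to -y at 28 degrees from y = 146, z = 315 to y = 57, z = 268 mm. Two 18 mm walls funnel it from 184 mm apart (top) to 74 mm (cage); 142 mm here. A level lid whose uphill rim touches the plate has its underside 17 mm above this point.
- cage_mid (a point): On the axis halfway down the twisted cage, turner frame (0, -66, 181) mm, same axes. The axis falls at 40 degrees towards -y; the cage spans y = 49 to -192 mm.
- tray: Catch tray. Origin: centre of its inner floor, turner frame (-62, -310, 27) mm; x across, y uphill, z square to the floor, which falls 13 degrees to -y: lids slide to the rubber-lined -y wall. Inside 215 (x) by 185 mm (y), walls 30 mm high. Turned lids enter over the +y edge at x = 62 mm; -x is the quiet side. A level lid touches with its uphill rim when 7 mm up.
- lid_a: Waxed bamboo jar lid, 22 mm thick: round top disc 64 mm across, 12 mm thick; on one side a plug disc of dark wood 52 mm across, 10 mm thick, with a white seal ring (57 mm). 35 to 70 g. Origin: centre of the plug's end face; z runs from plug to top disc, which spans z = 10 to 22 mm. Starts plug side up (z down, origin 22 mm up).
- lid_b: Waxed bamboo jar lid, 22 mm thick: round top disc 64 mm across, 12 mm thick; on one side a plug disc of dark wood 52 mm across, 10 mm thick, with a white seal ring (57 mm). 35 to 70 g. Origin: centre of the plug's end face; z runs from plug to top disc, which spans z = 10 to 22 mm. Starts plug side up (z down, origin 22 mm up).
- lid_c: Waxed bamboo jar lid, 22 mm thick: round top disc 64 mm across, 12 mm thick; on one side a plug disc of dark wood 52 mm across, 10 mm thick, with a white seal ring (57 mm). 35 to 70 g. Origin: centre of the plug's end face; z runs from plug to top disc, which spans z = 10 to 22 mm. Starts plug side down (z up, origin on the bench). All three look alike and lie in any order.
- lid_a_mid (a point): Centre of lid_a (middle of its 22 mm thickness); axes as the lid's.
- lid_b_mid (a point): Centre of lid_b (middle of its 22 mm thickness); axes as the lid's.
- lid_c_mid (a point): Centre of lid_c (middle of its 22 mm thickness); axes as the lid's.
- jar_1: Open glass jar, bystander: 72 mm across, 105 mm high, 0.25 kg, upright; origin at the centre of its underside.
- jar_2: Open glass jar, bystander: 72 mm across, 105 mm high, 0.25 kg, upright; origin at the centre of its underside.
- canister: Lidded round steel canister, bystander: 109 mm across, 146 mm to the lid, 166 mm with the black knob, upright; origin at the centre of its underside.
- bottle: Green glass bottle, bystander: 68 mm across, 235 mm high, upright; origin at the centre of its underside.
- jug: White HDPE jug, bystander: 90 mm in its x, 140 mm in its y, 238 mm high to the blue cap, upright; origin at the centre of its underside.
- scoop: Red plastic scoop, bystander, lying on the bench: 190 mm long; the bowl (66 mm wide, 42 mm high) reaches 93 mm to its +x, the handle (22 mm thick) 99 mm to its -x; origin on the bench under the back of the bowl.
- sharpener: Chrome hand-crank pencil sharpener on a wooden foot 100 mm (x) by 80 mm (y), fixed: 115 mm high, crank on its -x side; origin at the centre of its underside.
Not all that is in view belongs to the job. Leave any red or turquoise look-alike of the lid_b alone.

How it is judged:
By the outcome, as a careful person would: the job done as asked, in the order asked, and still so for the second after the job is handed in, with the robot touching nothing.
It also fails if it takes over 69 s, if anything falls off the work surface, if the arm or the gripper's body presses on something with over 40 N, if the wrist force passes 120 N, or if a joint passes its speed limit or range.

ROBOT

A 6-joint arm with a two-finger parallel gripper is mounted at the origin on the work surface. World frame = base frame: x ahead of the robot, y to its left, z up, the work surface at z = 0. Lengths are in m, angles in rad, forces in N, time in s.
With the tool pointing down it reaches from about 0.4 to 0.925 m from the base axis. Payload 3.4 kg.
Tool frame: the origin (TCP) lies between the finger pads; the fingertips stand 22 mm ahead of it and the grasp point (between the pads) lies 3 mm ahead of it; z points along the fingers, y is the line along which they close (so a half turn about z gives the same grasp; the last joint's range is limited). The gripper opens to 85 mm and grips with 20 to 120 N. Pads are 22 mm wide; open, the fingers measure 114 mm over their backs; the gripper's body (76 mm by 85 mm) begins 54 mm behind the grasp point. The pads swing forward as they close: fully open they stand 13 mm farther back than shut.
Start: joints at [-1.369, 0.307, 1.506, -0, 1.328, -0.073], TCP at [0.156, -0.553, 0.253] pointing down, gripper open.
Joint ranges: [-3.12, 3.12], [-1.05, 2.28], [0.14, 2.33], [-1.42, 4.57], [0.1, 2.73], [-2.68, 2.68]. Speed limits (rad/s): [2.57, 2.57, 3.14, 3.14, 3.14, 3.14].

INTERFACE

Orientations are given as [roll, pitch, yaw] about the fixed x, y, z axes, in that order (R = Rz(yaw) Ry(pitch) Rx(roll)).
In Python, from cell import manip gives the robot as it stands. The module is installed in compiled form; this text tells all that it offers.
- The arm moves only by the tool drive_tool, never from a script. Its argument "increments" is text: rows parted by semicolons, each of 7 numbers parted by spaces: the shift along the tool's x, y, z in cm, then the turn, a rotation vector about the tool's x, y, z in degrees, then the finger opening in cm, from 0 to 8.54. In form: x y z rx ry rz jaw; .... A call has exactly 8 rows; each row is the pose to reach, as a shift and turn from the pose commanded when the call began, along the tool's axes at that moment; what a row does not reach only later rows make up. A row lasts 1/12 s, in which the tool goes at most 41.7 mm and 7.16 degrees, less where a joint would pass 70% of its speed; a pose out of reach is approached as far as the arm can. A call with a gripper value outside its range is refused whole. The fingers move at their own pace and stop on an object; the grip force is fixed at half the most. Time passes only in rows, so rows that repeat a pose let the fingers close, or fill a call up. It gives the time, the measured TCP pose, the force, the opening and the grip force at its end, in the units of the state.
- manip.read_state(): the state, without advancing time (a new reading comes with each control period).
- manip.grab_frame(name): name is "side" or "top"; returns a dict with "frame" (420x560x3 uint8, red, green, blue), "camera_matrix" (3x3 intrinsics, pixels), "distortion" ([k1, k2, p1, p2, k3] as OpenCV has them; the pictures are not rectified), "world_from_camera" (4x4, takes a point from camera to world coordinates). Camera axes: x right, y down, z forward; pixel columns grow to the right and rows downward; lengths in m; the calibration is good to about 2 mm. A picture is of the moment at which its call begins. There is no depth.
- manip.close_job(): hands the job in; it is judged then, once.
The state is a dict: "time": time; "q": joint angles; "dq": joint speeds; "tau": joint torques, N m; "tcp_pos": TCP position; "tool_rot": TCP orientation; "ft_force": force on the tool from outside, world axes, zero at the start; "torque": the same for the moment, N m; "width": finger opening in m; "finger_force": force on a finger pad.
Only numpy, scipy, OpenCV 4.12 (cv2) and the standard library are available. Lean on these libraries where they do the work, as an engineer would, in place of code of your own. Each camera call takes 0.05 s, during which the arm holds its last target. There are 200 camera calls.

## Working session

There is one attempt and no reset: what is moved stays moved. The work goes in short steps, Python scripts to look and compute and a tool call to move; the robot and the scene stay as the last step left them, time stands still between calls to the robot, and variables do not carry over. Pictures are saved under pics/ and viewed, at most 10 in all, crops included, and the job is handed in when it is done.

Besides the shell and the picture viewer there is one more tool, called in YAML: its name, and indented under it one key for each argument. drive_tool: Moves the arm, as the interface text tells. Its arguments: {"type":"object","properties":{"increments":{"type":"string"}},"required":["increments"]}

```bash
mkdir -p pics
cat > h.py <<'E'
import numpy as np, cv2
from cell import manip
from scipy.spatial.transform import Rotation as R
def grab(n,f):
    d=manip.grab_frame(n); cv2.imwrite('pics/'+f,cv2.cvtColor(d['frame'],cv2.COLOR_RGB2BGR)); np.savez('pics/'+n,**d); return d
def ray(d,u,v,z):
    p=cv2.undistortPoints(np.array([[[u,v]]],float),d['camera_matrix'],np.array(d['distortion']))[0,0]
    T=np.array(d['world_from_camera']); r=T[:3,:3]@[p[0],p[1],1]; o=T[:3,3]
    return o+r*(z-o[2])/r[2]
def proj(d,P):
    T=np.linalg.inv(np.array(d['world_from_camera'])); 
    return cv2.projectPoints(np.array(P,float).reshape(-1,3),cv2.Rodrigues(T[:3,:3])[0],T[:3,3],d['camera_matrix'],np.array(d['distortion']))[0].reshape(-1,2)
E
python3 - <<'E'
from h import *
for n in('top','side'):
    d=grab(n,n+'0.png'); print(np.round(d['world_from_camera'],3))
    f=cv2.imread('pics/'+n+'0.png'); cv2.imwrite('pics/'+n+'0b.png',cv2.resize(f,(800,600),interpolation=cv2.INTER_CUBIC))
s=manip.read_state(); print(s['tool_rot'],s['time'])
E
```

```text
[[-0.025 -0.989  0.148  0.432]
 [-0.999  0.028  0.018 -0.019]
 [-0.022 -0.148 -0.989  1.282]
 [ 0.     0.     0.     1.   ]]
[[-0.995 -0.05   0.091  0.417]
 [-0.103  0.597 -0.795  1.251]
 [-0.015 -0.8   -0.599  1.115]
 [ 0.     0.     0.     1.   ]]
[-3.13972230e+00 -1.36540846e-04  2.74813328e-01] 0.1
```

View pics/top0b.png

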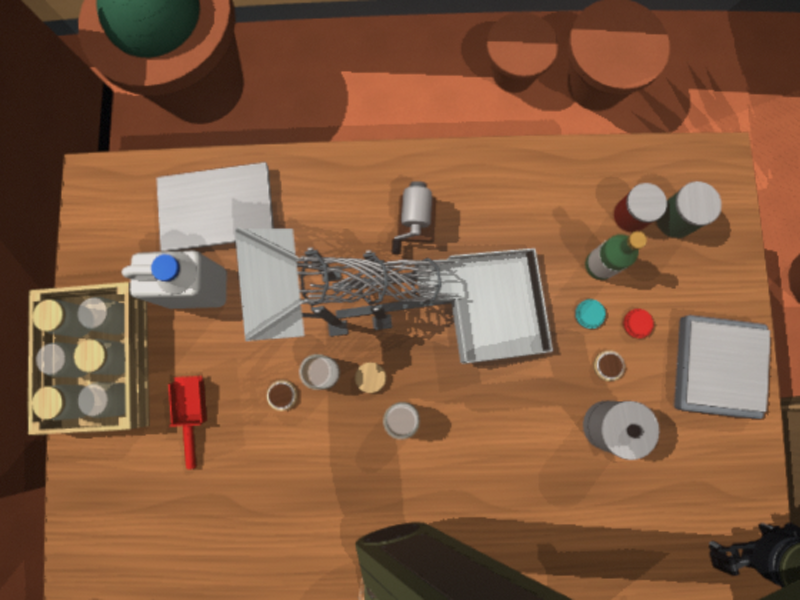

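View pics/side0b.png

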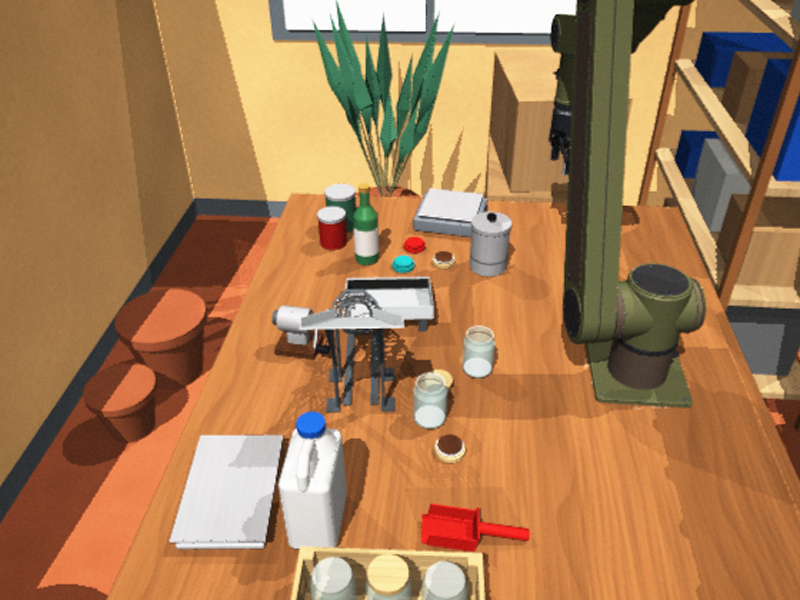

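Top view (800 px scale): the plug-up lids are at (282,395) and (610,365). The plug-down lid is at (371,377), close to a jar at (319,372). The turner's plate is on the left at about (270,285) and the tray on the right at about (500,305). Next I fit the poses.

Run:
```python
from h import *
from scipy.optimize import least_squares
d=dict(np.load('pics/top.npz')); s=dict(np.load('pics/side.npz'))
t=np.radians(13)
def tr(x,y,z): return [-.062+x,-.310+y*np.cos(t)-z*-np.sin(t)*-1*-1 if 0 else -.310+y*np.cos(t)-z*np.sin(t),.027+y*np.sin(t)+z*np.cos(t)]
L=np.array([[.095,.146,.315],[-.095,.146,.315],[-.095,.057,.268],[.095,.057,.268],tr(.1095,-.0945,.03),tr(-.1095,-.0945,.03),tr(-.1095,.0945,.03),tr(.1095,.0945,.03)])
px=np.array([[236,229],[245,339],[304,334],[293,229],[536,250],[552,353],[461,362],[447,257]])*.7
def W(p,L=L):
    c,q=np.cos(p[2]),np.sin(p[2]); return L@np.array([[c,-q,0],[q,c,0],[0,0,1]]).T+[p[0],p[1],0]
r=least_squares(lambda p:(proj(d,W(p))-px).ravel(),[.45,.05,0],loss='soft_l1'); p=r.x
print('turner',p.round(4),np.degrees(p[2])); print((proj(d,W(p))-px).round(1))
print('side proj (800)',(proj(s,W(p))/.7).round(0).tolist())
for n,l in dict(mouth=[0,.112,.297],tray=[-.062,-.31,.027],quiet=tr(-.06,0,0),c1=[0,.049,.25],c2=[0,-.192,.09]).items(): print(n,W(p,np.array([l])).round(3))
for n,u,v,z,us,vs in [('A',282,395,.022,450,445),('B',610,365,.022,444,258),('C',371,377,.022,442,380)]:
    print(n,ray(d,u*.7,v*.7,z).round(3),ray(s,us*.7,vs*.7,z).round(3))
for n,u,v,z in [('jar1',319,371,.105),('jar2',402,420,.105),('can',634,431,.166),('bot',637,240,.235),('jugcap',165,267,.238),('scoop',187,400,.04),('turq',591,314,.022)]:
    print(n,ray(d,u*.7,v*.7,z).round(3))
a=d['frame']
def crop(x0,y0,x1,y1,k): return cv2.resize(a[y0:y1,x0:x1,::-1],None,fx=k,fy=k,interpolation=cv2.INTER_CUBIC)
cv2.imwrite('pics/crop1.png',np.vstack([crop(170,235,330,315,5)[:,:800],np.hstack([crop(395,235,475,275,5),crop(310,170,390,210,5)])]))
```

```text
turner [0.6198 0.1248 0.0997] 5.714550361699674
[[-0.4 -0.9]
 [-0.2  0.4]
 [-0.2  0.9]
 [ 0.1 -0.7]
 [-0.8  0.1]
 [-0.6 -0.4]
 [ 2.8  0.8]
 [ 2.2 -0.2]]
side proj (800) [[298.0, 326.0], [403.0, 325.0], [403.0, 315.0], [305.0, 316.0], [348.0, 277.0], [430.0, 276.0], [434.0, 305.0], [344.0, 306.0]]
mouth [[0.609 0.236 0.297]]
tray [[ 0.589 -0.19   0.027]]
quiet [[ 0.529 -0.196  0.027]]
c1 [[0.615 0.174 0.25 ]]
c2 [[ 0.639 -0.066  0.09 ]]
A [0.416 0.265 0.022] [0.416 0.276 0.022]
B [ 0.46  -0.425  0.022] [ 0.458 -0.409  0.022]
C [0.45  0.077 0.022] [0.441 0.087 0.022]
jar1 [0.463 0.173 0.105]
jar2 [0.364 0.012 0.105]
can [ 0.335 -0.415  0.166]
bot [ 0.677 -0.422  0.235]
jugcap [0.652 0.433 0.238]
scoop [0.41  0.462 0.04 ]
turq [ 0.569 -0.392  0.022]
```

View pics/crop1.png

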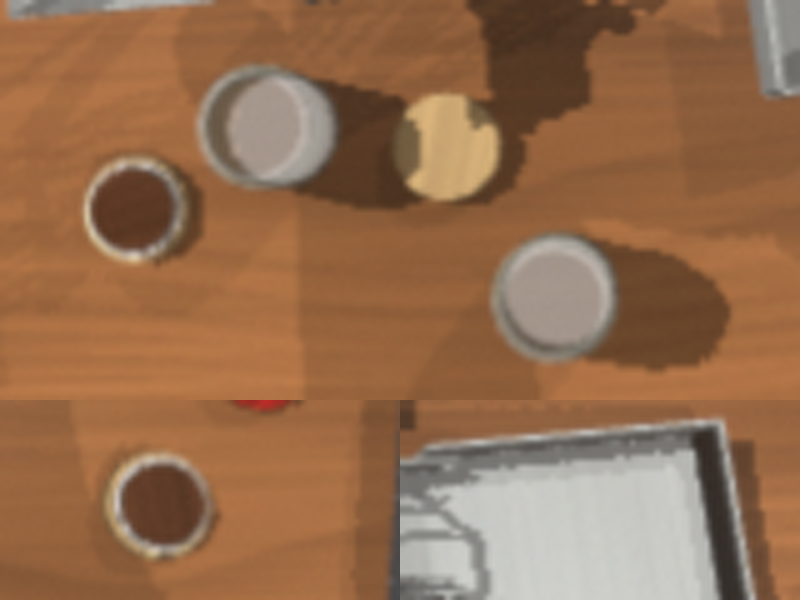

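In the crop, lid A is centred at (135,209), lid C at (448,147) and lid B at (160,505). These match the estimates to about 1 mm. I go above B first.

```bash
cat >> h.py <<'E'
def go(pos,yaw=None,s=None):
    "tool-frame shift cm and rz deg from present pose to world pos, yaw deg"
    s=s or manip.read_state(); M=R.from_euler('xyz',s['tool_rot']).as_matrix()
    v=M.T@(np.array(pos)-s['tcp_pos'])*100
    y0=np.degrees(s['tool_rot'][2]); w=0 if yaw is None else -((yaw-y0+180)%360-180)
    print('t',round(s['time'],2),'tcp',np.round(s['tcp_pos'],4),'rpy',np.degrees(s['tool_rot']).round(1),'w',round(s['width'],4),'-> shift',v.round(2),'rz',round(w,1))
E
python3 - <<'E'
from h import *
go([.459,-.425,.253])
E
```

```text
t 0.1 tcp [ 0.1559 -0.5528  0.2525] rpy [-179.9   -0.    15.7] w 0.0852 -> shift [32.64 -4.08 -0.04] rz 0
```

drive_tool:
  increments: "3 -0.4 0 0 0 0 8.5; 7 -0.9 0 0 0 0 8.5; 11 -1.4 0 0 0 0 8.5; 15 -1.9 0 0 0 0 8.5; 19 -2.4 0 0 0 0 8.5; 23 -2.9 0 0 0 0 8.5; 27 -3.4 0 0 0 0 8.5; 30.6 -3.8 0 0 0 0 8.5"

```text
time: 0.77
tcp_pos: [0.4421, -0.4322, 0.2528]
tool_rot: [-3.141, 0.0, 0.275]
ft_force: [0.6, -0.1, 0.5]
width: 0.0851
finger_force: 0.0
```

drive_tool:
  increments: "1.2 -0.2 0 0 0 0 8.5; 2 -0.3 2 0 0 0 8.5; 2 -0.3 6 0 0 0 8.5; 2 -0.3 10 0 0 0 8.5; 2 -0.3 13 0 0 0 8.5; 2 -0.3 16 0 0 0 8.5; 2 -0.3 17 0 0 0 8.5; 2 -0.3 17 0 0 0 8.5"

```text
time: 1.43
tcp_pos: [0.4564, -0.4237, 0.0799]
tool_rot: [-3.135, 0.004, 0.275]
ft_force: [-1.2, -0.1, -0.5]
width: 0.0849
finger_force: 0.0
```

Run:
```python
from h import *
for n in('top','side'):
    d=grab(n,n+'1.png'); 
    a=d['frame'][...,::-1]
    go([.459,-.425,.024])
    c=proj(d,[.459,-.425,.02])[0]; x,y=int(c[0])-40,int(c[1])-40; x=min(x,480);print(n,x,y)
    globals()['c'+n]=cv2.resize(a[y:y+80,x:x+80],(400,400),interpolation=cv2.INTER_CUBIC)
cv2.imwrite('pics/m1.png',np.hstack([ctop,cside]))
```

```text
t 1.48 tcp [ 0.4577 -0.4251  0.0822] rpy [-1.798e+02  1.000e-01  1.570e+01] w 0.0852 -> shift [0.13 0.04 5.82] rz 0
top 386 215
t 1.53 tcp [ 0.4588 -0.4262  0.0839] rpy [180.   -0.   15.7] w 0.0847 -> shift [ 0.05 -0.11  5.99] rz 0
side 270 138
```

View pics/m1.png

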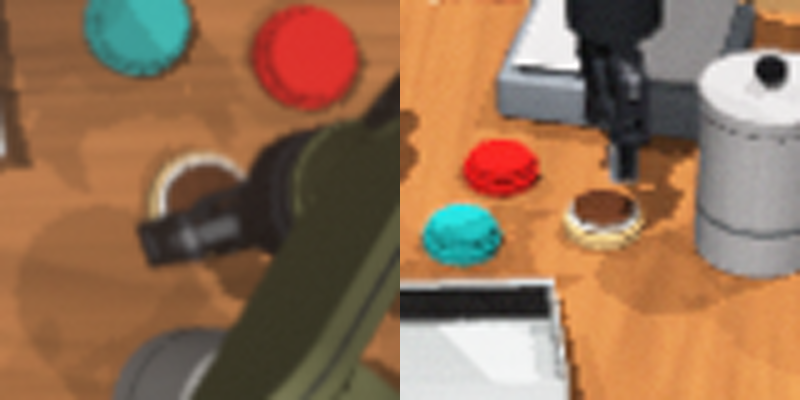

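The side crop shows B's plug centre at (203,208) in the right half and the near fingertip at about (227,178). In the top crop the arm partly hides B. Now I check which camera agrees with the arm.

Run:
```python
from h import *
s=dict(np.load('pics/side.npz'));d=dict(np.load('pics/top.npz'))
st=manip.read_state();M=R.from_euler('xyz',st['tool_rot']).as_matrix()
for yy in(-.052,.052):
    P=st['tcp_pos']+M@[0,yy,.010]; print('tip',P.round(3),'side crop',((proj(s,P)[0]-[270,138])*5).round(),'top crop',((proj(d,P)[0]-[386,215])*5).round())
print('side B',ray(s,310.6,179.6,.022).round(4),'top B',ray(d,427,256,.022).round(4), 'disc edge left top', ray(d,386+147/5,215+200/5,.01))
# circles: project plug circle at candidate
for c in([.459,-.425],[.459,-.415]):
  q=np.linspace(0,2*np.pi,4,endpoint=False)
  for r,z in((.0285,.02),(.032,.012),(.032,0)):
    P=np.c_[c[0]+r*np.cos(q),c[1]+r*np.sin(q),q*0+z]
    print(c,r,z,'side',((proj(s,P)-[270,138])*5).round().tolist(),'top',((proj(d,P)-[386,215])*5).round().tolist())
```

```text
tip [ 0.445 -0.376  0.074] side crop [222. 181.] top crop [152. 230.]
tip [ 0.473 -0.476  0.074] side crop [191. 113.] top crop [320. 175.]
side B [ 0.4593 -0.4158  0.022 ] top B [ 0.4588 -0.4245  0.022 ] disc edge left top [ 0.46322814 -0.39312788  0.01      ]
[0.459, -0.425] 0.0285 0.02 side [[168.0, 202.0], [202.0, 223.0], [239.0, 205.0], [205.0, 185.0]] top [[201.0, 157.0], [158.0, 206.0], [208.0, 253.0], [251.0, 203.0]]
[0.459, -0.425] 0.032 0.012 side [[164.0, 210.0], [202.0, 234.0], [243.0, 214.0], [205.0, 191.0]] top [[197.0, 152.0], [148.0, 207.0], [204.0, 259.0], [253.0, 203.0]]
[0.459, -0.425] 0.032 0 side [[164.0, 223.0], [201.0, 247.0], [243.0, 226.0], [205.0, 203.0]] top [[191.0, 153.0], [142.0, 208.0], [198.0, 259.0], [246.0, 204.0]]
[0.459, -0.415] 0.0285 0.02 side [[168.0, 209.0], [202.0, 230.0], [239.0, 212.0], [205.0, 191.0]] top [[185.0, 158.0], [141.0, 207.0], [191.0, 253.0], [235.0, 204.0]]
[0.459, -0.415] 0.032 0.012 side [[163.0, 217.0], [201.0, 241.0], [243.0, 221.0], [205.0, 197.0]] top [[181.0, 153.0], [132.0, 207.0], [188.0, 259.0], [236.0, 204.0]]
[0.459, -0.415] 0.032 0 side [[163.0, 230.0], [201.0, 254.0], [242.0, 233.0], [204.0, 210.0]] top [[175.0, 154.0], [126.0, 208.0], [182.0, 259.0], [230.0, 205.0]]
```

The top view fits y ≈ -0.424, so I descend and close. The tips swing forward as the jaws shut, so I watch the force.

drive_tool:
  increments: "0.1 0 2 0 0 0 8.5; 0.1 0 4 0 0 0 8.5; 0.1 0 5 0 0 0 8.5; 0.1 0 5.7 0 0 0 8.5; 0.1 0 5.9 0 0 0 8.5; 0.1 0 5.9 0 0 0 6; 0.1 0 5.9 0 0 0 6; 0.1 0 5.9 0 0 0 5.5"

```text
time: 2.2
tcp_pos: [0.4604, -0.4261, 0.026]
tool_rot: [3.139, -0.001, 0.275]
ft_force: [-0.9, 0.5, 4.8]
width: 0.0598
finger_force: 63.5
```

drive_tool:
  increments: "0 0 0 0 0 0 5; 0 0 0 0 0 0 5; 0 0 0 0 0 0 5; 0 0 0 0 0 0 5; 0 0 -1 0 0 0 5; 0 0 -3 0 0 0 5; 0 0 -6 0 0 0 5; 0 0 -10 0 0 0 5"

```text
time: 2.87
tcp_pos: [0.4579, -0.4235, 0.1231]
tool_rot: [-3.136, 0.003, 0.275]
ft_force: [0.4, -0.9, -0.8]
width: 0.0601
finger_force: 64.7
```

Run:
```python
from h import *
go([.459,-.425,.40],95.7)
d=grab('side','s2.png');s=manip.read_state();c=proj(d,s['tcp_pos']+np.array([0,0,-.02]))[0];print(s['finger_force'],s['ft_force'])
x,y=int(c[0])-50,int(c[1])-40
cv2.imwrite('pics/m2.png',cv2.resize(d['frame'][y:y+80,x:x+100,::-1],(500,400),interpolation=cv2.INTER_CUBIC))
```

```text
t 2.87 tcp [ 0.4579 -0.4235  0.1231] rpy [-179.7    0.2   15.7] w 0.0601 -> shift [-2.000e-02  2.000e-02 -2.769e+01] rz -80.0
64.78011846542358 [ 2.25225895 -1.69556408  3.73384699]
```

View pics/m2.png

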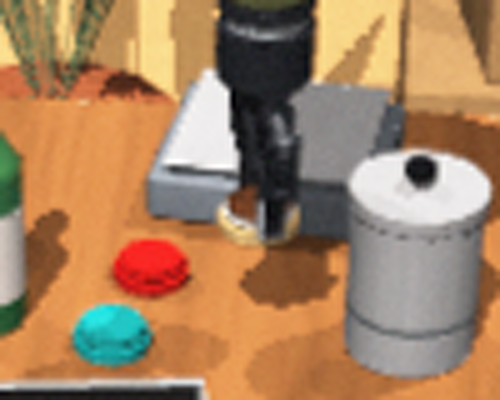

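The side crop shows B held between the fingers, plug up and near level. I carry it up and across to the mouth.

drive_tool:
  increments: "0.5 -0.9 -1.4 0 0 -1.5 5; 1.7 -3.1 -4.7 0 0 -5 5; 3 -5.3 -8 0 0 -8.8 5; 4.2 -7.5 -11.4 0 0 -12.5 5; 5.4 -9.7 -14.7 0 0 -16 5; 6.6 -11.8 -18 0 0 -20 5; 7.9 -14 -21.3 0 0 -23.5 5; 8.7 -15.6 -23.7 0 0 -26 5"

```text
time: 3.58
tcp_pos: [0.5013, -0.2487, 0.3645]
tool_rot: [3.14, -0.002, 0.734]
ft_force: [1.6, -0.5, -0.5]
width: 0.06
finger_force: 64.9
```

Run:
```python
from h import *
go([.555,.02,.40],70)
```

```text
t 3.58 tcp [ 0.5013 -0.2487  0.3645] rpy [ 1.799e+02 -1.000e-01  4.200e+01] w 0.06 -> shift [ 21.99 -16.35  -3.53] rz -28.0
```

drive_tool:
  increments: "1.3 -1 -0.5 0 0 -2 5; 4 -3 -1 0 0 -5 5; 7.2 -5.4 -1.6 0 0 -9 5; 10.4 -7.7 -2.2 0 0 -13 5; 13.6 -10 -2.8 0 0 -17 5; 16.8 -12.4 -3.3 0 0 -21 5; 19.8 -14.7 -3.5 0 0 -25 5; 22 -16.3 -3.5 0 0 -28 5"

```text
time: 4.25
tcp_pos: [0.5559, 0.0204, 0.3969]
tool_rot: [-3.141, -0.001, 1.224]
ft_force: [-0.1, -0.3, -0.9]
width: 0.0601
finger_force: 64.9
```

Run:
```python
from h import *
go([.609,.236,.40],95.7)
```

```text
t 4.25 tcp [0.5559 0.0204 0.3969] rpy [-1.80e+02 -1.00e-01  7.01e+01] w 0.0601 -> shift [22.08 -2.34 -0.28] rz -25.6
```

drive_tool:
  increments: "1.3 -0.1 0 0 0 -2 5; 4.5 -0.5 -0.2 0 0 -6 5; 8 -0.8 -0.2 0 0 -10 5; 11.5 -1.2 -0.2 0 0 -14 5; 15 -1.6 -0.2 0 0 -18 5; 18.5 -2 -0.2 0 0 -22 5; 21 -2.2 -0.2 0 0 -25.6 5; 22 -2.3 -0.2 0 0 -25.6 5"

```text
time: 4.92
tcp_pos: [0.6111, 0.2341, 0.3971]
tool_rot: [-3.14, -0.001, 1.67]
ft_force: [0.6, -0.4, -1.1]
width: 0.0598
finger_force: 64.9
```

Run:
```python
from h import *
go([.609,.236,.341],95.7)
k=[]
for n in('top','side'):
    d=grab(n,n+'3.png'); c=proj(d,[.609,.236,.32])[0]; x,y=int(c[0])-50,int(c[1])-50;print(n,x,y)
    k.append(cv2.resize(d['frame'][y:y+100,x:x+100,::-1],(400,400),interpolation=cv2.INTER_CUBIC))
cv2.imwrite('pics/m3.png',np.hstack(k))
go([.609,.236,.341],95.7)
```

```text
t 4.92 tcp [0.6111 0.2341 0.3971] rpy [-179.9   -0.    95.7] w 0.0598 -> shift [ 0.2  -0.18  5.61] rz -0.0
top 131 145
side 195 168
t 5.02 tcp [0.6109 0.2321 0.3972] rpy [-179.9    0.    95.4] w 0.0594 -> shift [ 0.41 -0.14  5.62] rz -0.3
```

View pics/m3.png

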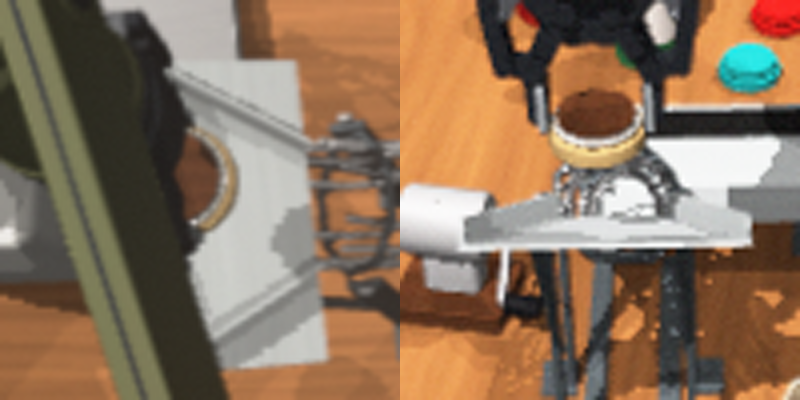

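The lid is held plug up, level, over the centre of the plate; in the side crop it sits at (598,130) and the plate spans 465–750. I lower it and release.

drive_tool:
  increments: "0.3 -0.2 1.5 0 0 0 5; 0.3 -0.2 3.5 0 0 0 5; 0.3 -0.2 4.8 0 0 0 5; 0.3 -0.2 5.4 0 0 0 5; 0.3 -0.2 5.6 0 0 0 5; 0.3 -0.2 5.6 0 0 0 5; 0.3 -0.2 5.6 0 0 0 8.5; 0.3 -0.2 5.6 0 0 0 8.5"

```text
time: 5.68
tcp_pos: [0.6096, 0.2334, 0.3439]
tool_rot: [3.139, -0.0, 1.663]
ft_force: [-0.5, 0.2, 0.0]
width: 0.0814
finger_force: 0.0
```

drive_tool:
  increments: "0 0 0 0 0 0 8.5; 0 0 0 0 0 0 8.5; 0 0 -1 0 0 0 8.5; 0 0 -3 0 0 0 8.5; 0 0 -6 0 0 0 8.5; 0 0 -8 0 0 0 8.5; 0 0 -8 0 0 0 8.5; 0 0 -8 0 0 0 8.5"

```text
time: 6.35
tcp_pos: [0.6096, 0.2341, 0.425]
tool_rot: [3.137, -0.001, 1.664]
ft_force: [-0.2, 0.2, -0.9]
width: 0.0851
finger_force: 0.0
```

Run:
```python
from h import *
d=grab('side','s4.png'); t=grab('top','t4.png')
cv2.imwrite('pics/m4.png',np.hstack([cv2.resize(d['frame'][170:270,190:310,::-1],(400,333)),cv2.resize(t['frame'][155:265,270:400,::-1],(394,333))]))
go([.449,.077,.20],90)
```

```text
t 6.45 tcp [0.6086 0.2337 0.4219] rpy [-180.     0.    95.4] w 0.0849 -> shift [-14.11 -17.33  22.21] rz 5.4
```

View pics/m4.png

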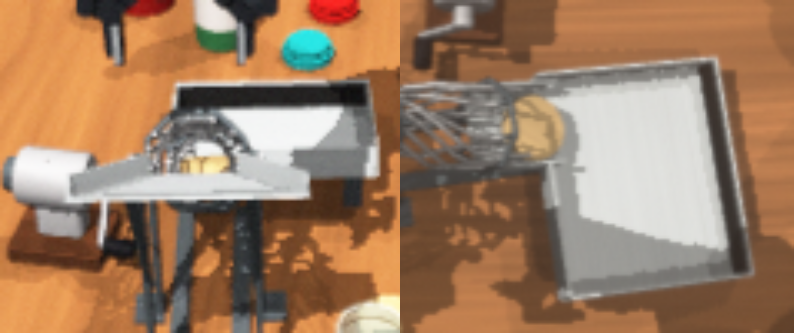

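The lid is already leaving the outfeed with its light disc side up, at (535,128) in the right crop. Next is C.

drive_tool:
  increments: "-1 -1.2 0 0 0 3 8.5; -3 -3.5 0 0 0 8 8.5; -5.3 -6.2 0 0 0 13 8.5; -7.6 -8.9 0 0 0 18 8.5; -9.9 -11.6 0.5 0 0 23 8.5; -12 -14 2 0 0 28 8.5; -13 -15.2 4.5 0 0 30.4 8.5; -13 -15.2 6 0 0 30.4 8.5"

```text
time: 7.12
tcp_pos: [0.4652, 0.0878, 0.3598]
tool_rot: [-3.138, 0.004, 1.129]
ft_force: [-0.7, -0.3, -0.6]
width: 0.085
finger_force: 0.0
```

Run:
```python
from h import *
go([.449,.077,.031],65)
```

```text
t 7.12 tcp [0.4652 0.0878 0.3598] rpy [-179.8    0.2   64.7] w 0.085 -> shift [-1.55 -0.87 32.89] rz -0.3
```

drive_tool:
  increments: "-0.8 -0.4 1.5 0 0 0 8.5; -1.6 -0.9 5 0 0 0 8.5; -1.6 -0.9 9 0 0 0 8.5; -1.6 -0.9 13 0 0 0 8.5; -1.6 -0.9 17 0 0 0 8.5; -1.6 -0.9 21 0 0 0 8.5; -1.6 -0.9 24 0 0 0 8.5; -1.6 -0.9 24.5 0 0 0 8.5"

```text
time: 7.78
tcp_pos: [0.4492, 0.079, 0.1119]
tool_rot: [-3.13, 0.006, 1.134]
ft_force: [-1.3, 0.0, -0.0]
width: 0.085
finger_force: 0.0
```

Run:
```python
from h import *
k=[]
for n in('top','side'):
    d=grab(n,n+'5.png'); c=proj(d,[.449,.077,.06])[0]; x,y=int(c[0])-50,int(c[1])-50;
    s=manip.read_state();print(n,x,y,((proj(d,[.449,.077,.022])[0]-[x,y])*4).round(),((proj(d,s['tcp_pos'])[0]-[x,y])*4).round())
    k.append(cv2.resize(d['frame'][y:y+100,x:x+100,::-1],(400,400),interpolation=cv2.INTER_CUBIC))
    if n=='top': k.append(cv2.resize(d['frame'][155:265,270:400,::-1],(394,333)))
go([.449,.077,.031],65)
k[1]=np.vstack([k[1],np.zeros((67,394,3),np.uint8)])
cv2.imwrite('pics/m5.png',np.hstack(k)[:,:]); cv2.imwrite('pics/m5.png',cv2.resize(np.hstack(k),(798,267)))
```

```text
top 208 213 [207. 205.] [194. 201.]
side 257 204 [200. 239.] [198. 152.]
t 7.88 tcp [0.4527 0.0793 0.1156] rpy [-179.7    0.2   64.9] w 0.0849 -> shift [-0.34 -0.2   8.46] rz -0.1
```

View pics/m5.png

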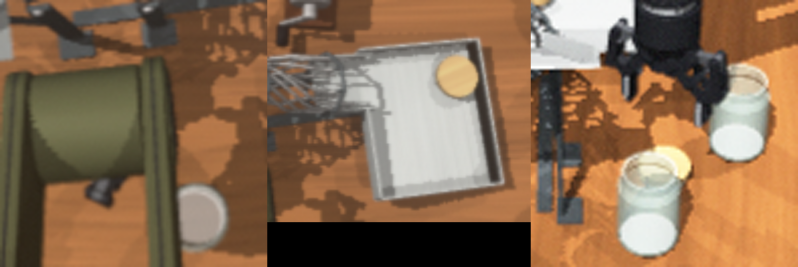

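B lies disc up against the -y wall in the +x corner of the tray, at (457,77) in the middle crop. I descend on C.

drive_tool:
  increments: "-0.3 -0.2 2.5 0 0 0 8.5; -0.3 -0.2 5 0 0 0 8.5; -0.3 -0.2 7 0 0 0 8.5; -0.3 -0.2 8.1 0 0 0 8.5; -0.3 -0.2 8.4 0 0 0 8.5; -0.3 -0.2 8.4 0 0 0 6; -0.3 -0.2 8.4 0 0 0 5.5; -0.3 -0.2 8.4 0 0 0 5"

```text
time: 8.55
tcp_pos: [0.4532, 0.0778, 0.035]
tool_rot: [3.139, -0.002, 1.134]
ft_force: [0.3, 0.3, 1.5]
width: 0.0604
finger_force: 64.3
```

drive_tool:
  increments: "0 0 0 0 0 0 5; 0 0 0 0 0 0 5; 0 0 0 0 0 0 5; 0 0 -1 0 0 0 5; 0 0 -4 0 0 0 5; 0 0 -8 0 0 0 5; 0 0 -12 0 0 0 5; 0 0 -13 0 0 0 5"

```text
time: 9.22
tcp_pos: [0.4552, 0.0779, 0.1695]
tool_rot: [3.132, -0.005, 1.134]
ft_force: [0.5, 0.2, -0.9]
width: 0.0605
finger_force: 65.0
```

Run:
```python
from h import *
go([.528,-.188,.16],5.7)
```

```text
t 9.22 tcp [0.4552 0.0779 0.1695] rpy [179.4  -0.3  65. ] w 0.0605 -> shift [-21.02  17.84   1.01] rz 59.3
```

Run:
```python
from h import *
go([.524,-.201,.16],5.7)
```

```text
t 9.22 tcp [0.4552 0.0779 0.1695] rpy [179.4  -0.3  65. ] w 0.0605 -> shift [-22.36  18.03   1.  ] rz 59.3
```

drive_tool:
  increments: "-1.5 1.2 0 0 0 6 5; -4.4 3.5 0 0 0 13 5; -7.4 6 0 0 0 20 5; -10.4 8.4 0 0 0 27 5; -13.4 10.8 0 0 0 34 5; -16.4 13.2 0 0 0 41 5; -19.4 15.6 0 0 0 48 5; -21.5 17.3 0 0 0 55 5"

```text
time: 9.88
tcp_pos: [0.5183, -0.194, 0.1643]
tool_rot: [3.139, -0.002, 0.166]
ft_force: [0.9, 0.5, -0.3]
width: 0.0602
finger_force: 65.0
```

Run:
```python
from h import *
go([.524,-.201,.069],5.7)
```

```text
t 9.88 tcp [ 0.5183 -0.194   0.1643] rpy [ 1.799e+02 -1.000e-01  9.500e+00] w 0.0602 -> shift [0.43 0.76 9.54] rz 3.8
```

drive_tool:
  increments: "0.3 0.6 1 0 0 3.8 5; 0.4 0.7 3.5 0 0 3.8 5; 0.4 0.7 6 0 0 3.8 5; 0.4 0.7 7.5 0 0 3.8 5; 0.4 0.7 8.3 0 0 3.8 5; 0.4 0.7 8.5 0 0 3.8 5; 0.4 0.7 8.5 0 0 3.8 5; 0.4 0.7 8.5 0 0 3.8 5"

```text
time: 10.55
tcp_pos: [0.5233, -0.1968, 0.0794]
tool_rot: [3.141, -0.002, 0.107]
ft_force: [-0.6, 0.2, -0.8]
width: 0.06
finger_force: 65.0
```

Run:
```python
from h import *
go([.524,-.201,.069],5.7)
```

```text
t 10.55 tcp [ 0.5233 -0.1968  0.0794] rpy [ 1.799e+02 -1.000e-01  6.200e+00] w 0.06 -> shift [0.02 0.42 1.04] rz 0.5
```

drive_tool:
  increments: "0 0.2 0.5 0 0 0 5; 0 0.4 0.9 0 0 0 5; 0 0.4 1 0 0 0 5; 0 0.4 1 0 0 0 5; 0 0.4 1 0 0 0 5; 0 0.4 1 0 0 0 7; 0 0.4 1 0 0 0 8.5; 0 0.4 1 0 0 0 8.5"

```text
time: 11.22
tcp_pos: [0.5231, -0.2006, 0.0685]
tool_rot: [3.141, -0.0, 0.107]
ft_force: [0.5, 0.7, 0.9]
width: 0.0847
finger_force: 0.0
```

drive_tool:
  increments: "0 0 0 0 0 0 8.5; 0 0 0 0 0 0 8.5; 0 0 -1 0 0 0 8.5; 0 0 -2.5 0 0 0 8.5; 0 0 -4 0 0 0 8.5; 0 0 -6 0 0 0 8.5; 0 0 -8 0 0 0 8.5; 0 0 -10 0 0 0 8.5"

```text
time: 11.88
tcp_pos: [0.5228, -0.2005, 0.1699]
tool_rot: [3.141, -0.0, 0.107]
ft_force: [-0.6, -1.0, 0.4]
width: 0.085
finger_force: 0.0
```

Run:
```python
from h import *
d=grab('top','t6.png'); s=grab('side','s6.png')
cv2.imwrite('pics/m6.png',np.hstack([cv2.resize(d['frame'][160:270,290:420,::-1],(473,400)),cv2.resize(s['frame'][170:250,220:320,::-1],(320,400))]))
go([.4155,.265,.25],100)
```

```text
t 11.98 tcp [ 0.5253 -0.2017  0.1726] rpy [179.8  -0.4   6.2] w 0.0847 -> shift [ -5.86 -47.54  -7.98] rz -93.8
```

View pics/m6.png

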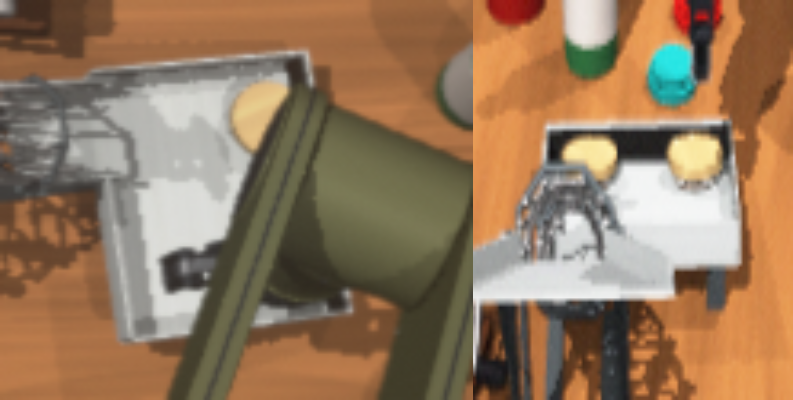

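Both lids lie disc up against the -y wall, B in the +x corner and C on the quiet -x side, so the +x lane still has room. Now lid A.

drive_tool:
  increments: "-0.3 -1.5 -1 0 0 -4 8.5; -1 -5 -3 0 0 -10 8.5; -1.8 -8.6 -5 0 0 -17 8.5; -2.6 -12.2 -7 0 0 -24 8.5; -3.5 -15.8 -8 0 0 -31 8.5; -4.4 -19.4 -8 0 0 -38 8.5; -5.2 -23 -8 0 0 -45 8.5; -5.8 -25.8 -8 0 0 -49 8.5"

```text
time: 12.65
tcp_pos: [0.4357, 0.0518, 0.2484]
tool_rot: [-3.141, -0.0, 0.969]
ft_force: [-0.3, -0.1, -0.3]
width: 0.0848
finger_force: 0.0
```

Run:
```python
from h import *
go([.4155,.265,.16],105)
```

```text
t 12.65 tcp [0.4357 0.0518 0.2484] rpy [-179.9   -0.    55.5] w 0.0848 -> shift [ 16.42 -13.74   8.86] rz -49.5
```

drive_tool:
  increments: "1.5 -1.2 0 0 0 -4 8.5; 4.4 -3.7 0 0 0 -11 8.5; 7.4 -6.2 0 0 0 -18 8.5; 10.4 -8.7 0 0 0 -25 8.5; 13.3 -11.2 0 0 0 -32 8.5; 15.8 -13.2 1.5 0 0 -39 8.5; 16.4 -13.7 5 0 0 -46 8.5; 16.4 -13.7 8.8 0 0 -49.5 8.5"

```text
time: 13.32
tcp_pos: [0.4204, 0.2664, 0.1611]
tool_rot: [3.135, -0.002, 1.836]
ft_force: [1.0, 0.4, -0.9]
width: 0.0851
finger_force: 0.0
```

drive_tool:
  increments: "0 0 1 0 0 0 8.5; 0 0 3 0 0 0 8.5; 0 0 5 0 0 0 8.5; 0 0 6 0 0 0 8.5; 0 0 6 0 0 0 8.5; 0 0 6 0 0 0 8.5; 0 0 6 0 0 0 8.5; 0 0 6 0 0 0 8.5"

```text
time: 13.98
tcp_pos: [0.4197, 0.2629, 0.1013]
tool_rot: [3.14, -0.0, 1.826]
ft_force: [-0.1, -0.8, 0.3]
width: 0.0855
finger_force: 0.0
```

Run:
```python
from h import *
go([.4155,.265,.024],105)
```

```text
t 13.98 tcp [0.4197 0.2629 0.1013] rpy [179.9  -0.  104.6] w 0.0855 -> shift [ 0.3  -0.37  7.73] rz -0.4
```

drive_tool:
  increments: "0.3 -0.4 2 0 0 0 8.5; 0.3 -0.4 4.5 0 0 0 8.5; 0.3 -0.4 6.5 0 0 0 8.5; 0.3 -0.4 7.4 0 0 0 8.5; 0.3 -0.4 7.6 0 0 0 8.5; 0.3 -0.4 7.6 0 0 0 6; 0.3 -0.4 7.6 0 0 0 5.5; 0.3 -0.4 7.6 0 0 0 5"

```text
time: 14.65
tcp_pos: [0.4154, 0.2649, 0.0259]
tool_rot: [3.139, -0.0, 1.826]
ft_force: [-1.3, -0.8, 3.7]
width: 0.06
finger_force: 63.5
```

drive_tool:
  increments: "0 0 0 0 0 0 5; 0 0 0 0 0 0 5; 0 0 0 0 0 0 5; 0 0 -1 0 0 0 5; 0 0 -4 0 0 0 5; 0 0 -8 0 0 0 5; 0 0 -12 0 0 0 5; 0 0 -16 0 0 0 5"

```text
time: 15.32
tcp_pos: [0.414, 0.2643, 0.1867]
tool_rot: [3.141, -0.0, 1.826]
ft_force: [0.7, 0.1, -1.0]
width: 0.0596
finger_force: 64.5
```

Run:
```python
from h import *
go([.50,.27,.40],95.7)
```

```text
t 15.32 tcp [0.414  0.2643 0.1867] rpy [180.   -0.  104.6] w 0.0596 -> shift [ -1.62   8.48 -21.32] rz 8.9
```

drive_tool:
  increments: "0 0 -1.5 0 0 0 5; 0 0 -4.5 0 0 1 5; 0 0 -8 0 0 3 5; 0 0 -11.5 0 0 5 5; 0 0 -15 0 0 7 5; 0 0 -18.5 0 0 8.9 5; 0 1 -21 0 0 8.9 5; 0 3 -21.3 0 0 8.9 5"

```text
time: 15.98
tcp_pos: [0.4435, 0.2726, 0.4051]
tool_rot: [3.131, -0.005, 1.672]
ft_force: [1.2, 0.6, -0.1]
width: 0.0593
finger_force: 64.6
```

Run:
```python
from h import *
go([.609,.235,.40],95.7)
```

```text
t 15.98 tcp [0.4435 0.2726 0.4051] rpy [179.4  -0.3  95.8] w 0.0593 -> shift [-5.41 16.08  0.66] rz 0.1
```

drive_tool:
  increments: "-0.3 1 0 0 0 0 5; -1.3 3.8 0 0 0 0 5; -2.5 7.4 0 0 0 0 5; -3.7 11 0 0 0 0 5; -4.8 14 0 0 0 0 5; -5.3 15.8 0 0 0 0 5; -5.4 16.1 0 0 0 0 5; -5.4 16.1 0 0 0 0 5"

```text
time: 16.65
tcp_pos: [0.6094, 0.2334, 0.3951]
tool_rot: [-3.138, 0.001, 1.669]
ft_force: [0.0, -0.3, 0.0]
width: 0.0591
finger_force: 64.6
```

Run:
```python
from h import *
go([.609,.235,.341],95.7)
```

```text
t 16.65 tcp [0.6094 0.2334 0.3951] rpy [-179.8    0.    95.6] w 0.0591 -> shift [ 0.17 -0.    5.41] rz -0.1
```

drive_tool:
  increments: "0.1 0 1.5 0 0 0 5; 0.1 0 3.3 0 0 0 5; 0.1 0 4.6 0 0 0 5; 0.1 0 5.2 0 0 0 5; 0.1 0 5.3 0 0 0 5; 0.1 0 5.3 0 0 0 5; 0.1 0 5.3 0 0 0 8.5; 0.1 0 5.3 0 0 0 8.5"

```text
time: 17.32
tcp_pos: [0.6091, 0.2357, 0.3458]
tool_rot: [3.139, -0.001, 1.671]
ft_force: [0.7, 0.9, 0.8]
width: 0.0814
finger_force: 0.0
```

drive_tool:
  increments: "0 0 0 0 0 0 8.5; 0 0 0 0 0 0 8.5; 0 0 -1 0 0 0 8.5; 0 0 -3 0 0 0 8.5; 0 0 -6 0 0 0 8.5; 0 0 -8 0 0 0 8.5; 0 0 -8 0 0 0 8.5; 0 0 -8 0 0 0 8.5"

```text
time: 17.98
tcp_pos: [0.6096, 0.2356, 0.427]
tool_rot: [3.137, -0.001, 1.671]
ft_force: [0.1, 0.7, -0.3]
width: 0.0847
finger_force: 0.0
```

drive_tool:
  increments: "0 0 0 0 0 0 8.5; 0 0 0 0 0 0 8.5; 0 0 0 0 0 0 8.5; 0 0 0 0 0 0 8.5; 0 0 0 0 0 0 8.5; 0 0 0 0 0 0 8.5; 0 0 0 0 0 0 8.5; 0 0 0 0 0 0 8.5"

```text
time: 18.65
tcp_pos: [0.6089, 0.2354, 0.4242]
tool_rot: [-3.141, 0.0, 1.671]
ft_force: [-1.4, 0.8, 0.9]
width: 0.0852
finger_force: 0.0
```

drive_tool:
  increments: "0 0 0 0 0 0 8.5; 0 0 0 0 0 0 8.5; 0 0 0 0 0 0 8.5; 0 0 0 0 0 0 8.5; 0 0 0 0 0 0 8.5; 0 0 0 0 0 0 8.5; 0 0 0 0 0 0 8.5; 0 0 0 0 0 0 8.5"

```text
time: 19.32
tcp_pos: [0.6089, 0.2354, 0.4243]
tool_rot: [-3.142, 0.0, 1.671]
ft_force: [-0.7, -0.9, 0.2]
width: 0.085
finger_force: 0.0
```

Run:
```python
from h import *
d=grab('top','t7.png'); s=grab('side','s7.png')
a=cv2.resize(d['frame'][160:270,290:420,::-1],(460,389),interpolation=cv2.INTER_CUBIC)
b=cv2.resize(s['frame'][170:250,220:320,::-1],(340,272),interpolation=cv2.INTER_CUBIC)
c=cv2.resize(d['frame'][:,20:,::-1],(270,210),interpolation=cv2.INTER_AREA)
im=np.zeros((600,800,3),np.uint8); im[:389,:460]=a; im[:272,460:]=b; im[390:,:270]=c
im[390:,280:560]=cv2.resize(s['frame'][...,::-1],(280,210),interpolation=cv2.INTER_AREA); cv2.imwrite('pics/m7.png',im)
```

```text
(no output)
```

View pics/m7.png

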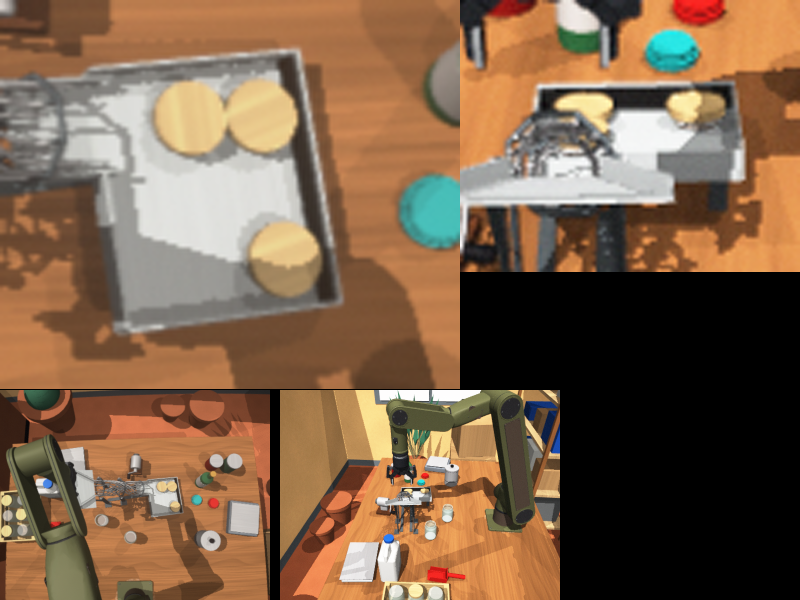

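The last picture shows all three lids flat and light disc up in the tray: two touching edge to edge at (191,118) and (262,116), and one at (285,259). The jars, canister, bottle, jug and scoop look undisturbed. I hand the job in.

```bash
python3 -c "
from cell import manip
print(manip.close_job())"
```

```text
the job is handed in; nothing more can be done
None
```

I handed the job in at about 19 s with all three lids flat, plug side down and side by side in the catch tray: two turned through the chute and one laid in directly. The standing items looked undisturbed in the last picture.

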